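Seat the isolator handle and switch it to the far mark

ROBOT

A 6-joint arm with a two-finger parallel gripper is mounted at the origin on the work surface. World frame = base frame: x ahead of the robot, y to its left, z up, the work surface at z = 0. Lengths are in m, angles in rad, forces in N, time in s.
With the tool pointing down it reaches from about 0.225 to 0.875 m from the base axis. Payload 3.4 kg.
Tool frame: the origin (TCP) lies between the finger pads; the fingertips stand 8 mm ahead of it and the grasp point (between the pads) lies 11 mm behind it; z points along the fingers, y is the line along which they close (so a half turn about z gives the same grasp; the last joint's range is limited). The gripper opens to 85 mm and grips with 20 to 120 N. Pads are 22 mm wide; open, the fingers measure 114 mm over their backs; the gripper's body (76 mm by 85 mm) begins 54 mm behind the grasp point. The pads swing forward as they close: fully open they stand 13 mm farther back than shut.
Start: joints at [-0.121, 0.276, 1.505, -0, 1.361, -0.121], TCP at [0.575, -0, 0.239] pointing down, gripper open.
Joint ranges: [-2.89, 2.89], [-0.75, 2.08], [0.22, 2.7], [-1.18, 4.32], [0.11, 2.71], [-2.7, 2.7]. Speed limits (rad/s): [2.57, 2.57, 3.14, 3.14, 3.14, 3.14].

INTERFACE

Orientations are given as a unit quaternion [w, x, y, z].
In Python, from rig import manip gives the robot as it stands.
- The arm moves only by the tool move_arm, never from a script. Its argument "deltas" is a list that holds one entry, the list of rows, each a list of 5 numbers: the shift along the tool's x, y, z normalised to -1 to 1, where 1 is 80 cm, then the turn about the tool's z normalised to -1 to 1, where 1 is 120 degrees, then the closure, from -1 (fully open) to 1 (shut). In form: [[[tx, ty, tz, twist, grip], ...]]. A call has 1 to 12 rows; each row is the pose to reach, as a shift and turn from the pose commanded when the call began, along the tool's axes at that moment; what a row does not reach only later rows make up. A row lasts 1/10 s, in which the tool goes at most 50 mm and 8.59 degrees, less where a joint would pass 70% of its speed; a pose out of reach is approached as far as the arm can. A call with a number of a shift or a turn outside -1 to 1 is refused whole. A call with a gripper value outside its range is refused whole. The fingers move at their own pace and stop on an object; "squeeze" is the grip in N (left out, the last holds). Time passes only in rows, so rows that repeat a pose let the fingers close. It gives the time, the measured TCP pose, the force, the opening and the grip force at its end, in the units of the state.
- manip.get_state(): the state, without advancing time (a new reading comes with each control period).
- manip.get_image(name): name is "scene" or "side" or "wrist"; returns the picture (420x560x3 uint8, red, green, blue); there is no depth.
- manip.camera_params(name): a dict with "fx", "fy", "cx", "cy" (pixels), "R" (3x3) and "t" (3): a world point X has camera coordinates R X + t; the wrist camera has in their place "tool_from_camera" (4x4, takes a point from camera to tool coordinates, whose origin is the TCP and whose axes are the flange's). Camera axes: x right, y down, z forward; pixel columns grow to the right and rows downward; lengths in m; the calibration is good to about 2 mm. A picture is of the moment at which its call begins: read the wrist's pose just before it. camera_params takes no time and is no camera call.
- manip.sign_off(): hands the job in; it is judged then, once.
The state is a dict: "clock": time; "qpos": joint angles; "qd": joint speeds; "effort": joint torques, N m; "position": TCP position; "ee_rot": TCP orientation; "contact_force": force on the tool from outside, world axes, zero at the start; "moment": the same for the moment, N m; "width": finger opening in m; "gripper_force": force on a finger pad.
Only numpy, scipy, OpenCV 4.12 (cv2) and the standard library are available. Lean on these libraries where they do the work, as an engineer would, in place of code of your own. Each camera call takes 0.05 s, during which the arm holds its last target. There are 200 camera calls.

TASK

The handle of the sloping power isolator is only resting on its square spindle: turn it against its seat until you feel it drop fully home flat on the box's face. Then turn the seated handle until the white pointer nose on its skirt stands at the long white mark on the far, upper rim, and let go. Leave the other things on the desk where they are.

Things in the scene. Friction and masses are not known exactly. Their poses are not given: they have to be found in the camera images.
- isolator: Grey box 180 x 180 x 60 mm on a dark steel bracket, fixed to the desk. Its face slopes 30 degrees, looking up and towards the robot. Origin: centre of the face, on the spindle's axis, 109 mm above the desk. z: out of the face along the spindle; x: up the slope, to the far rim; y: to the left across the face.
- spindle_end (a point): end of the steel spindle on the isolator, 42 mm out from the face (hidden in the handle); axes as the isolator's. The spindle is 24 mm square for its first 14 mm, then round, 24 mm across. The square's angle is unknown, hidden under the handle. It turns without stops but stiffly (about 0.3 N m): the unseated handle slips over it, the seated handle drives it.
- handle: Loose black plastic handle, about 0.25 kg: round hub 74 mm across, 50 mm high; on it a bar grip 80 mm long, 20 mm wide, 50 to 94 mm above the underside, through the axis. Origin: centre of the underside; z along the axis, x along the bar to the pointer side. It starts on the square's corners, underside 14 mm off the face, pointer about a quarter turn left of the mark. Seated: 0 mm.
- socket (a point): mouth of the square socket in the handle's underside (the handle's origin): 26 mm wide, 44 mm deep, sides along the handle's x and y. It fits the spindle's square in any of four ways, all right, with 5 degrees of play either way. Turned clockwise (facing the box) from the start, it comes in line with the square before the pointer reaches the mark.
- grip (a point): point of the handle on its axis at mid height of the bar grip, 74 mm above the underside; axes as the handle's
- pointer (a point): tip of the white pointer nose (10 mm wide, 10 mm high), on the handle's skirt, 58 mm from the axis on the handle's x side, 6 mm above the underside
- mark (a point): where the pointer's tip belongs: 58 mm up the slope (isolator x) from the axis, 6 mm off the face; the long white mark (22 x 8 mm) on the face's black dial disc begins 64 mm from the axis, at the far rim. The six shorter thin marks mean nothing here.
- keyboard: bystander: black keyboard 400 x 140 x 21 mm lying flat; origin at the centre of its underside, long side along its y
- mini_pc: bystander: flat black computer 170 x 170 x 36 mm; origin at the centre of its underside
- mug: bystander: white mug 80 mm across, 95 mm high; origin at the centre of its underside, handle at its y
- screwdriver: bystander: screwdriver 200 mm long lying along its x, black handle to -x, under 35 mm high; origin under its middle
- power_brick: bystander: black power adapter 60 x 130 x 34 mm; origin at the centre of its underside
- reel: bystander: empty grey reel standing on its flange, 100 mm across, 62 mm high; origin at the centre of its underside
Mind the look-alikes: they are no part of the job. Leave any yellow look-alike of the handle alone.

How it is judged:
By the outcome, as a careful person would: the job done as asked, in the order asked, and still so for the second after the job is handed in, with the robot touching nothing.
It also fails if it takes over 45 s, if anything falls off the work surface, if the arm or the gripper's body presses on something with over 40 N, if the wrist force passes 120 N, or if a joint passes its speed limit or range.

## Working session

There is one attempt and no reset: what is moved stays moved. The work goes in short steps, Python scripts to look and compute and a tool call to move; the robot and the scene stay as the last step left them, time stands still between calls to the robot, and variables do not carry over. Pictures are saved under pics/ and viewed, at most 10 in all, crops included, and the job is handed in when it is done.

Besides the shell and the picture viewer there is one more tool, called after "Request:" as name([rows], argument=value, ...), one row to a line, values as JSON. move_arm: Moves the arm, as the interface text tells. Scaled input: -1 to 1 covers 80 cm each way for a shift and 120 degrees each way for a turn. Its arguments: {"type":"object","properties":{"deltas":{"type":"array","items":{"type":"array","items":{"type":"array","items":{"type":"number","minimum":-1,"maximum":1}}}},"squeeze":{"type":"number"}},"required":["deltas"]}

```bash
ls; mkdir -p pics
python3 - <<'E'
from rig import manip
import cv2,numpy as np,json
s=manip.get_state();print(s)
a=manip.get_image("scene");b=manip.get_image("side")
cv2.imwrite("pics/scene0.png",a[:,:,::-1]);cv2.imwrite("pics/side0.png",b[:,:,::-1])
for n in("scene","side","wrist"):print(n,manip.camera_params(n))
E
```

```text
pics
{'clock': 0.0, 'qpos': array([-1.21014159e-01,  2.76646357e-01,  1.50615002e+00, -1.26384659e-05,
        1.36067465e+00, -1.21029716e-01]), 'qd': array([-4.92671466e-04, -3.51140888e-04,  1.26576158e-05, -5.48893603e-05,
       -1.87449686e-03, -7.38516657e-04]), 'effort': array([ 6.20495921e-04, -4.16768074e+01, -2.45808578e+01, -1.52056768e-04,
        1.11346930e-02,  1.69860516e-05]), 'position': array([5.74491035e-01, 4.39249137e-05, 2.38403669e-01]), 'ee_rot': array([-7.35610552e-04,  7.07100033e-01,  7.07112906e-01, -5.83935155e-04]), 'contact_force': array([ 0.78857548, -0.06407464,  0.09567571]), 'moment': array([ 0.00767876,  0.01606948, -0.00391362]), 'gripper_force': 0.0, 'width': 0.08531100448573285}
scene {'fx': 389.0969062062036, 'fy': 389.0969062062036, 'cx': 275.69627809898327, 'cy': 207.02403247379684, 'R': array([[ 0.0688272 ,  0.99761526,  0.00515791],
       [ 0.57795696, -0.03565901, -0.81528779],
       [-0.81315962,  0.05909502, -0.57903299]]), 't': array([-0.04991868, -0.15450752,  1.58813801])}
side {'fx': 540.8758391824945, 'fy': 540.8758391824945, 'cx': 282.6042235019058, 'cy': 206.7797614432385, 'R': array([[-0.9206726 , -0.38997946, -0.01667286],
       [-0.27370777,  0.67544996, -0.68472725],
       [ 0.27829124, -0.62584613, -0.72860868]]), 't': array([0.44107534, 0.20859245, 1.48375871])}
wrist {'fx': 351.8778547742942, 'fy': 351.8778547742942, 'cx': 278.6489550768842, 'cy': 204.7257969571101, 'tool_from_camera': array([[-3.41132789e-04, -9.62530893e-01, -2.71171836e-01,
         7.00893845e-02],
       [ 9.99999374e-01, -3.92977715e-05, -1.11850575e-03,
        -8.54049222e-04],
       [ 1.06593988e-03, -2.71172048e-01,  9.62530303e-01,
        -1.35185519e-01],
       [ 0.00000000e+00,  0.00000000e+00,  0.00000000e+00,
         1.00000000e+00]])}
```

View pics/scene0.png

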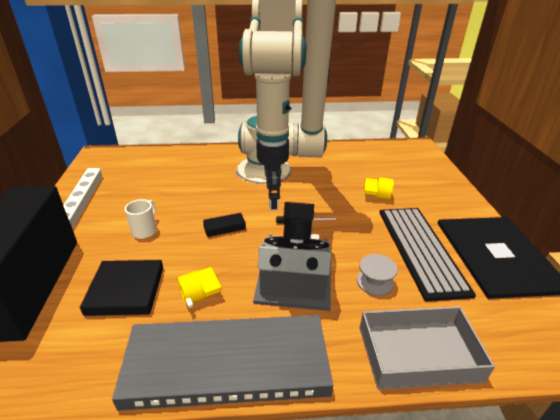

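View pics/side0.png

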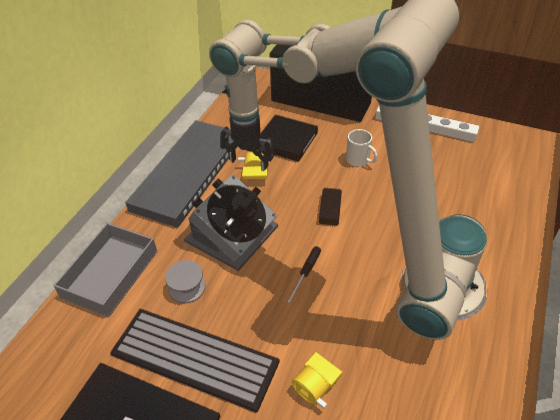

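The scene shows three candidate handles: the black one on the grey sloping box (scene ~(297,235), side ~(235,210)), and yellow look-alikes at scene (200,287) and (379,188). The black one fits, because it is on the isolator. I'll confirm that in an enlarged crop and a wrist view.

Run:
```python
from rig import manip
import cv2,numpy as np
b=cv2.imread("pics/side0.png")
c=cv2.resize(b[170:270,175:295],None,fx=6,fy=6,interpolation=cv2.INTER_CUBIC)
cv2.imwrite("pics/sidecrop.png",c)
w=manip.get_image("wrist");cv2.imwrite("pics/wrist0.png",w[:,:,::-1])
```

```text
(no output)
```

View pics/sidecrop.png

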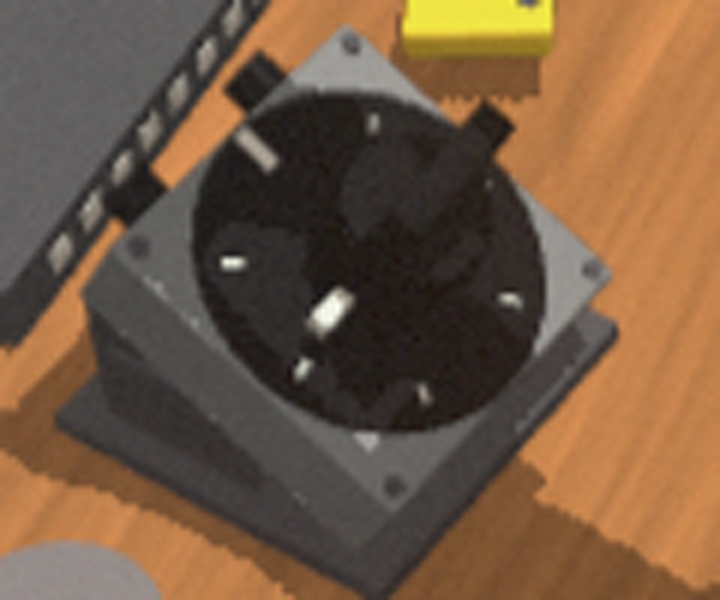

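View pics/wrist0.png

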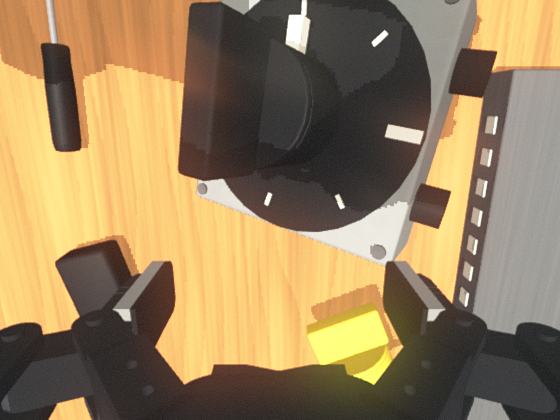

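The black handle sits on the sloping box. Its white nose is at crop (330,310), which is the robot's left. The long mark is at crop (258,148) in the side view and (405,133) in the wrist view, on the far rim. Face screws are at crop (350,45), (590,270), (395,487) and (140,247), and in the wrist view at (203,188) and (378,251). Next I fit the pose.

```bash
cat > h.py <<'E'
from rig import manip
import numpy as np
from scipy.spatial.transform import Rotation as Ro
from scipy.optimize import least_squares
def cam(n,s=None):
    p=manip.camera_params(n);K=[p[k] for k in("fx","fy","cx","cy")]
    if n!="wrist":return K,p["R"],p["t"]
    T=np.eye(4);T[:3,:3]=Ro.from_quat(np.roll(s["ee_rot"],-1)).as_matrix();T[:3,3]=s["position"]
    M=np.linalg.inv(T@p["tool_from_camera"]);return K,M[:3,:3],M[:3,3]
def proj(c,X):
    K,R,t=c;q=np.atleast_2d(X)@R.T+t
    return np.c_[K[0]*q[:,0]/q[:,2]+K[2],K[1]*q[:,1]/q[:,2]+K[3]]
def iso(x,y,a,z=.109):
    R=Ro.from_euler("z",a).as_matrix()@Ro.from_euler("y",-np.pi/6).as_matrix()
    return R,np.array([x,y,z])
E
python3 - <<'E'
from h import *
s=manip.get_state();cs,cw=cam("side"),cam("wrist",s)
ps=np.array([[350,45],[590,270],[395,487],[140,247],[258,148]])/6+[175,170]-.4
pw=np.array([[378,251],[203,188],[405,133]])
def f(v):
    R,o=iso(*v[:3]);q=v[3]
    L=np.array([[q,-q,0],[-q,-q,0],[-q,q,0],[q,q,0],[.075,0,0]])
    W=L@R.T+o
    return np.r_[(proj(cs,W)-ps).ravel(),(proj(cw,W[[0,1,4]])-pw).ravel()/2]
r=least_squares(f,[.65,.05,0,.08],loss="soft_l1");print(r.x,f(r.x).round(1))
R,o=iso(*r.x[:3])
# handle angle from the pointer in both views
for nm,c,p in(("side",cs,np.array([330,310])/6+[175,170]-.4),("wrist",cw,np.array([298,32]))):
    for h in(.014,):
        g=lambda u:(proj(c,R@[u[1]*np.cos(u[0]),u[1]*np.sin(u[0]),h+.009]+o)-p).ravel()
        u=least_squares(g,[1.5,.05],x_scale=[1,.05]).x;print(nm,np.degrees(u[0]),u[1])
print("mark px",proj(cw,R@[.064,0,0]+o),"Z",R[:,2],"X",R[:,0])
for d in(.088,.074):print("grip",o+d*R[:,2])
E
```

```text
[ 0.58959239  0.06553327 -0.19128109  0.07986653] [ 0.5 -0.2  0.6  0.   0.  -0.1  0.  -0.  -0.1  0.2  0.4 -0.2  0.3 -0.3
 -0.1  0.2]
side 93.36574624585198 0.0490404187459413
wrist 92.43358387569064 0.04819990673495378
mark px [[387.62109239 129.84973403]] Z [-0.49088074  0.09505839  0.8660254 ] X [ 0.85023039 -0.16464595  0.5       ]
grip [0.54639488 0.0738984  0.18521024]
grip [0.55326721 0.07256759 0.17308588]
```

The fit is good, with sub-pixel residuals: yaw -11°, handle at about 93°. I'm moving over the bar, then down with the fingers open.

Request:
move_arm([
  [[0.05,-0.02,0,0.07,-1],[0.093,-0.038,0,0.07,-1],[0.093,-0.038,0,0.07,-1],[0.093,-0.038,0.03,0.07,-1],[0.093,-0.038,0.066,0.07,-1],[0.093,-0.038,0.066,0.07,-1],[0.093,-0.038,0.066,0.07,-1]],
], squeeze=25)

```text
clock: 0.85
position: [0.5447, 0.074, 0.1864]
ee_rot: [-0.0, 0.757, 0.653, -0.0]
contact_force: [-0.6, 0.3, -0.0]
width: 0.0854
gripper_force: 0.0
```

Request:
move_arm([
  [[0,0,0,0,0],[0,0,0,0,0.5],[0,0,0,0,1],[0,0,0,0,1],[0,0,0,0,1],[0,0,0,0,1]],
], squeeze=25)

```text
clock: 1.45
position: [0.5453, 0.0744, 0.188]
ee_rot: [0.001, 0.757, 0.653, 0.001]
contact_force: [-1.8, 0.5, 5.0]
width: 0.0305
gripper_force: 22.3
```

Run:
```python
from h import *
import cv2
s=manip.get_state();print(s["clock"],s["width"],s["gripper_force"],s["contact_force"].round(1),s["moment"].round(2))
w=manip.get_image("wrist");b=manip.get_image("side")
c=cv2.resize(b[140:270,165:315],None,fx=3.2,fy=3.2,interpolation=cv2.INTER_CUBIC)[:,:,::-1]
d=np.zeros((420,800,3),np.uint8);d[:420,:320]=cv2.resize(w[:,:,::-1],(320,240)).repeat(1,0)[:240].shape and 0
d[:240,:320]=cv2.resize(w[:,:,::-1],(320,240));d[:c.shape[0],320:320+c.shape[1]]=c[:420,:480]
cv2.imwrite("pics/grasp1.png",d)
```

```text
1.45 0.030461848366646 22.312388685531914 [-1.8  0.5  5. ] [-0.05  0.03  0.02]
```

View pics/grasp1.png

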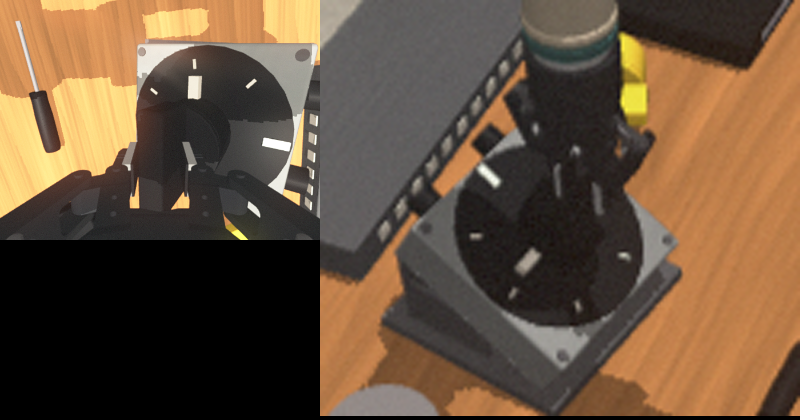

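Gripped at 30.5 mm with the pads either side of the bar. I'm turning clockwise with a light push towards the seat.

Request:
move_arm([
  [[0,0.0025,0.0043,0.04,1],[0,0.0025,0.0043,0.08,1],[0,0.0025,0.0043,0.12,1],[0,0.0025,0.0043,0.16,1],[0,0.0025,0.0043,0.2,1],[0,0.0025,0.0043,0.2,1]],
])

```text
clock: 2.15
position: [0.547, 0.0748, 0.1875]
ee_rot: [0.001, 0.876, 0.481, 0.002]
contact_force: [-6.8, 1.0, 20.6]
width: 0.03
gripper_force: 24.8
```

```bash
cat > st.py <<'E'
from h import *
import cv2,sys
s=manip.get_state();R,o=iso(.5896,.0655,-.1913)
q=Ro.from_quat(np.roll(s["ee_rot"],-1)).as_matrix()
f,m=s["contact_force"],s["moment"]
print("t",s["clock"],"w",s["width"],"gf",s["gripper_force"],"F",f.round(1),"M",m.round(2),"Faxis",(R.T@f).round(1),"TCPiso",((s["position"]-o)@R*1e3).round(1),"yaw",np.degrees(np.arctan2(q[1,0],q[0,0])))
if len(sys.argv)>1:
    w=manip.get_image("wrist");cv2.imwrite(sys.argv[1],w[:,:,::-1])
E
python3 st.py
```

```text
t 2.15 w 0.030005754009517115 gf 24.776861546561122 F [-6.8  1.  20.6] M [0.02 0.67 0.01] Faxis [ 4.4 -0.3 21.3] TCPiso [ 1.5  1.1 89.7] yaw 57.55711441491066
```

Request:
move_arm([
  [[0,0,0,0.04,1],[0,0,0,0.08,1],[0,0,0,0.12,1],[0,0,0,0.16,1],[0,0,0,0.16,1]],
])

```text
clock: 2.65
position: [0.5502, 0.073, 0.1856]
ee_rot: [0.003, 0.944, 0.329, 0.004]
contact_force: [3.0, -2.2, 5.6]
width: 0.0267
gripper_force: 24.0
```

```bash
python3 st.py pics/w2.png
```

```text
t 2.65 w 0.02666447591990109 gf 23.99534166790545 F [ 3.  -2.2  5.6] M [-0.71 -0.88  0.08] Faxis [ 5.7 -1.6  3.1] TCPiso [ 3.5 -0.2 86.4] yaw 38.37908158006833
```

View pics/w2.png

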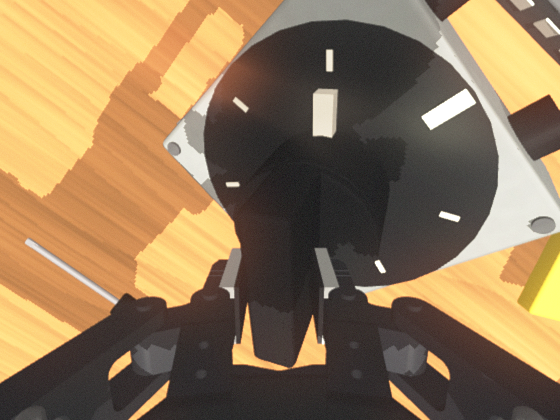

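Axial force fell from 21 N to 3 N, which may be the drop. The nose is at pixels (314-338, 90-136). I'm checking height and angle by projecting the nose.

```bash
cat > nose.py <<'E'
from h import *
import cv2,sys
# fit handle angle and lift to the white nose mask in a wrist picture: nose block r 37..58, +-5, z 1..11 mm
def fit(img,s,R,o,box,thr=150):
    c=cam("wrist",s);g=img.min(2);m=np.zeros(g.shape,np.uint8);x0,y0,x1,y1=box
    m[y0:y1,x0:x1]=(g[y0:y1,x0:x1]>thr)
    B=np.array([[r,y,z] for r in(.037,.058) for y in(-.005,.005) for z in(.001,.011)])
    res=[]
    for h in range(-2,18,2):
        for th in np.arange(-20,100,1.):
            P=(B+[0,0,h/1e3])@Ro.from_euler("z",th,degrees=True).as_matrix().T@R.T+o
            k=np.zeros_like(m);cv2.fillConvexPoly(k,cv2.convexHull(proj(c,P).round().astype(np.int32)),1)
            u=(k|m).sum();res.append(((k&m).sum()/max(u,1),h,th))
    return sorted(res)[::-1][:6],m.sum()
if __name__=="__main__":
    R,o=iso(.5896,.0655,-.1913)
    print(fit(cv2.imread(sys.argv[1]),manip.get_state(),R,o,eval(sys.argv[2])))
E
python3 nose.py pics/w2.png "(295,75,355,150)"
```

```text
([(np.float64(0.8796068796068796), 10, np.float64(48.0)), (np.float64(0.8780687397708674), 10, np.float64(49.0)), (np.float64(0.8541157294213529), 8, np.float64(49.0)), (np.float64(0.8478605388272583), 12, np.float64(48.0)), (np.float64(0.8404170008019246), 12, np.float64(49.0)), (np.float64(0.8310756972111554), 8, np.float64(50.0))], np.uint64(1074))
```

Request:
move_arm([
  [[0.0012,0.0014,0.0033,0,1],[0.0024,0.0028,0.0065,0,1],[0.0024,0.0028,0.0065,0,1],[0.0024,0.0028,0.0065,0,1]],
])

```text
clock: 3.1
position: [0.5527, 0.0719, 0.1801]
ee_rot: [0.003, 0.944, 0.329, 0.003]
contact_force: [1.5, -4.0, 4.9]
width: 0.027
gripper_force: 24.2
```

```bash
python3 st.py pics/w3.png;python3 nose.py pics/w3.png "(295,65,355,150)"
```

```text
t 3.1 w 0.02701728812710831 gf 24.226764264749363 F [ 1.5 -4.   4.9] M [-0.85 -0.76 -0.01] Faxis [ 4.4 -3.7  3.1] TCPiso [ 3.1 -0.7 80.3] yaw 38.44883874676403
([(np.float64(0.8342412451361868), 4, np.float64(48.0)), (np.float64(0.8233486943164362), 6, np.float64(47.0)), (np.float64(0.8165905631659056), 6, np.float64(48.0)), (np.float64(0.8144972720187061), 2, np.float64(49.0)), (np.float64(0.8078401229823213), 4, np.float64(47.0)), (np.float64(0.8064516129032258), 2, np.float64(48.0))], np.uint64(1129))
```

The handle follows freely, from about 10 mm to about 4 mm, so it is in line with the square. I'll keep pushing it home.

Request:
move_arm([
  [[0.0012,0.0014,0.0033,0,1],[0.0024,0.0028,0.0065,0,1],[0.0032,0.0038,0.0087,0,1],[0.0032,0.0038,0.0087,0,1]],
])

```text
clock: 3.55
position: [0.5518, 0.0718, 0.1771]
ee_rot: [0.002, 0.944, 0.33, 0.0]
contact_force: [-15.4, -1.2, 31.2]
width: 0.0265
gripper_force: 41.9
```

```bash
python3 st.py pics/w4.png;python3 nose.py pics/w4.png "(295,55,355,150)"
```

```text
t 3.55 w 0.02654788557310722 gf 41.88124509528279 F [-15.4  -1.2  31.2] M [-0.92  1.38  0.23] Faxis [ 2.8 -4.1 34.5] TCPiso [ 0.9 -1.  78.1] yaw 38.50842592889185
([(np.float64(0.813372520205731), 4, np.float64(48.0)), (np.float64(0.8126377663482733), 4, np.float64(47.0)), (np.float64(0.8123145400593472), 2, np.float64(48.0)), (np.float64(0.8067164179104478), 2, np.float64(49.0)), (np.float64(0.7962291515591008), 6, np.float64(47.0)), (np.float64(0.7799009200283086), 6, np.float64(48.0))], np.uint64(1198))
```

A stop at 34 N axial. It might be the face or a jam, so I'm wiggling a little within the play while pressed.

Request:
move_arm([
  [[0,0,0,0.03,1],[0,0,0,0.03,1],[0,0,0,-0.03,1],[0,0,0,-0.03,1],[0,0,0,0,1],[0,0,0,0,1]],
])

```text
clock: 4.2
position: [0.5504, 0.0711, 0.176]
ee_rot: [0.002, 0.944, 0.329, -0.002]
contact_force: [-15.7, -2.6, 28.7]
width: 0.0269
gripper_force: 46.7
```

```bash
python3 st.py pics/w5.png;python3 nose.py pics/w5.png "(295,55,355,150)"
python3 - <<'E'
from nose import *
R,o=iso(.5896,.0655,-.1913)
s={"position":np.array([.574491,0,.238404]),"ee_rot":np.array([-7.356e-4,.7071,.7071129,-5.84e-4])}
print(fit(cv2.imread("pics/wrist0.png"),s,R,o,(275,0,325,65)))
E
```

```text
t 4.2 w 0.026881484969464596 gf 46.69995883014053 F [-15.7  -2.6  28.7] M [-1.31  1.68 -0.02] Faxis [ 1.5 -5.6 32.3] TCPiso [-0.8 -2.  77.8] yaw 38.43645392756217
([(np.float64(0.8427626745040412), 4, np.float64(48.0)), (np.float64(0.8355263157894737), 2, np.float64(48.0)), (np.float64(0.8350515463917526), 2, np.float64(49.0)), (np.float64(0.8115107913669065), 4, np.float64(47.0)), (np.float64(0.8070175438596491), 0, np.float64(49.0)), (np.float64(0.7922535211267606), 6, np.float64(48.0))], np.uint64(1223))
([(np.float64(0.7772972972972974), 14, np.float64(96.0)), (np.float64(0.7714285714285715), 12, np.float64(97.0)), (np.float64(0.7645764576457645), 10, np.float64(98.0)), (np.float64(0.7565582371458552), 16, np.float64(94.0)), (np.float64(0.7544783983140148), 16, np.float64(95.0)), (np.float64(0.7508090614886731), 12, np.float64(98.0))], np.uint64(788))
```

Request:
move_arm([
  [[0,0,0,0,0],[0,0,0,0,-0.5],[0,0,0,0,-0.5],[0,0,-0.05,0,-0.5],[0,0,-0.1,0,-0.5],[0,0,-0.1,0,-0.5],[0,0,-0.1,0,-0.5]],
])

```text
clock: 4.95
position: [0.554, 0.0728, 0.2513]
ee_rot: [0.0, 0.944, 0.329, 0.001]
contact_force: [-0.6, -0.5, -0.8]
width: 0.0643
gripper_force: 0.0
```

```bash
python3 st.py pics/w6.png
python3 - <<'E'
from nose import *
s=manip.get_state();im=cv2.imread("pics/w6.png");c=cam("wrist",s);R,o=iso(.5896,.0655,-.1913)
# overlay: nose blocks for h=0 (red), 4 (green) ; marks (blue)
B=np.array([[r,y,z] for r in(.037,.058) for y in(-.005,.005) for z in(.001,.011)])
p=proj(c,R@[.05*np.cos(.84),.05*np.sin(.84),.008]+o)[0];print(p)
x,y=p.astype(int);cv2.imwrite("pics/w6c.png",cv2.resize(im[max(0,y-75):y+75,x-100:x+100],None,fx=4,fy=4,interpolation=cv2.INTER_CUBIC));print(x-100,max(0,y-75))
print(proj(c,np.array([[.064,.004,0],[.064,-.004,0],[.086,.004,0],[.086,-.004,0]])@R.T+o).round(0).tolist())
E
```

```text
t 4.95 w 0.06430777581075588 gf 0.0 F [-0.6 -0.5 -0.8] M [0.01 0.02 0.02] Faxis [-0.8 -0.6 -0.4] TCPiso [ 39.7   0.4 141.4] yaw 38.40239216553326
[314.68500925 105.6436942 ]
214 30
[[382.0, 114.0], [389.0, 123.0], [412.0, 94.0], [419.0, 104.0]]
```

View pics/w6.png

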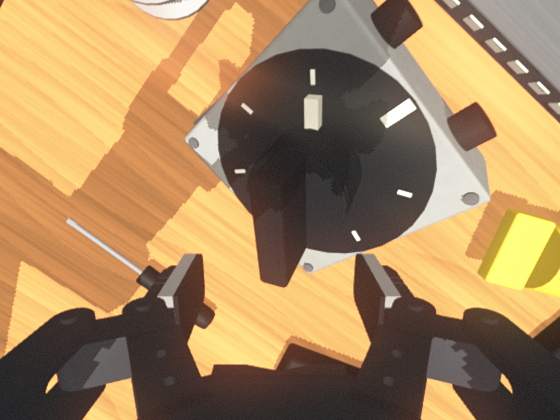

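After release, the nose is at (304-323, 94-130), the mark at (400,113), and the screws at (327,5), (471,199), (193,143) and (308,268). I'm refining the face pose from this view and refitting the nose.

```bash
cat > fin.py <<'E'
from nose import *
def refine(s,scr,idx,mk,z=.109):
    c=cam("wrist",s);q=.0799
    L=np.array([[q,-q,0],[-q,-q,0],[-q,q,0],[q,q,0]])[idx];L=np.vstack([L,[.075,0,0]])
    def f(v):
        R,o=iso(*v[:3],z=z);return (proj(c,L@R.T+o)-np.vstack([scr,mk])).ravel()
    r=least_squares(f,[.59,.065,-.19]);return r.x,f(r.x).round(1)
def fit2(img,s,R,o,box,thr,hs,ths):
    c=cam("wrist",s);x0,y0,x1,y1=box;m=(img[y0:y1,x0:x1].min(2)>thr).astype(np.uint8)
    m=cv2.resize(m,None,fx=4,fy=4,interpolation=cv2.INTER_NEAREST)
    B=np.array([[r,y,z] for r in(.037,.058) for y in(-.005,.005) for z in(.001,.011)]);res=[]
    for h in hs:
        for th in ths:
            P=(B+[0,0,h/1e3])@Ro.from_euler("z",th,degrees=True).as_matrix().T@R.T+o
            k=np.zeros_like(m);cv2.fillConvexPoly(k,cv2.convexHull(((proj(c,P)-[x0,y0]+.5)*4).round().astype(np.int32)),1)
            res.append((round((k&m).sum()/(k|m).sum(),3),h,th))
    return sorted(res)[::-1][:5]
E
python3 - <<'E'
from fin import *
s=manip.get_state();im=cv2.imread("pics/w6.png")
v,e=refine(s,[[471,199],[308,268],[193,143],[327,5]],[0,1,2,3],[[400,113]]);print(v,e)
R,o=iso(*v)
for t in(90,120,150):print(t,fit2(im,s,R,o,(290,80,340,145),t,np.arange(-3,16,1.),np.arange(38,58,.5)))
print(proj(cam("wrist",s),o))
E
```

```text
[ 0.58671914  0.06454147 -0.18834114] [ 0.4  0.3  0.4 -0.8  1.1 -0.1  0.4 -0.3 -2.   0.4]
90 [(np.float64(0.894), np.float64(-1.0), np.float64(49.5)), (np.float64(0.887), np.float64(-2.0), np.float64(50.0)), (np.float64(0.882), np.float64(0.0), np.float64(49.0)), (np.float64(0.876), np.float64(-1.0), np.float64(50.0)), (np.float64(0.872), np.float64(0.0), np.float64(49.5))]
120 [(np.float64(0.923), np.float64(-1.0), np.float64(49.5)), (np.float64(0.919), np.float64(-2.0), np.float64(50.0)), (np.float64(0.91), np.float64(-1.0), np.float64(50.0)), (np.float64(0.898), np.float64(0.0), np.float64(49.5)), (np.float64(0.898), np.float64(-3.0), np.float64(50.5))]
150 [(np.float64(0.883), np.float64(-1.0), np.float64(49.5)), (np.float64(0.879), np.float64(-2.0), np.float64(50.0)), (np.float64(0.871), np.float64(-1.0), np.float64(50.0)), (np.float64(0.87), np.float64(-2.0), np.float64(50.5)), (np.float64(0.868), np.float64(-3.0), np.float64(50.5))]
[[315.60890911 167.65208701]]
```

Seated: lift is about 0 mm and the handle is at about 49°, matching the drop felt at the stop. I'm regripping it and then turning to the mark.

Request:
move_arm([
  [[-0.003,-0.001,0.05,-0.03,-0.5],[-0.003,-0.001,0.095,-0.03,-0.5],[-0.003,-0.001,0.095,-0.03,-0.5],[-0.003,-0.001,0.095,-0.03,0.5],[-0.003,-0.001,0.095,-0.03,1],[-0.003,-0.001,0.095,-0.03,1],[-0.003,-0.001,0.095,-0.03,1]],
], squeeze=45)

```text
clock: 5.7
position: [0.5522, 0.0712, 0.1781]
ee_rot: [0.002, 0.934, 0.358, 0.002]
contact_force: [-3.2, -0.7, 7.1]
width: 0.0266
gripper_force: 41.4
```

Request:
move_arm([
  [[0,0,0,0.05,1],[0,0,0,0.1,1],[0,0,0,0.15,1],[0,0,0,0.2,1],[0,0,0,0.2,1]],
])

```text
clock: 6.2
position: [0.5501, 0.072, 0.1797]
ee_rot: [0.0, 0.988, 0.157, 0.001]
contact_force: [-9.0, -0.5, 17.1]
width: 0.0239
gripper_force: 41.5
```

```bash
python3 st.py pics/w7.png
```

```text
t 6.2 w 0.02394123343383318 gf 41.53567357454449 F [-9.  -0.5 17.1] M [-0.15  1.08  0.4 ] Faxis [ 1.  -2.2 19.1] TCPiso [ 0.7 -1.2 81.2] yaw 18.024649738481713
```

Request:
move_arm([
  [[0,0,0,0.05,1],[0,0,0,0.1,1],[0,0,0,0.15,1],[0,0,0,0.2,1],[0,0,0,0.24,1],[0,0,0,0.24,1]],
])

```text
clock: 6.85
position: [0.5502, 0.0719, 0.1785]
ee_rot: [0.0, 0.996, -0.094, 0.001]
contact_force: [-7.2, 0.1, 10.9]
width: 0.0194
gripper_force: 43.4
```

```bash
python3 st.py pics/w8.png
```

```text
t 6.85 w 0.01943399340977343 gf 43.35886989385472 F [-7.2  0.1 10.9] M [-0.1   0.84  0.45] Faxis [-0.7 -1.3 13. ] TCPiso [ 0.2 -1.2 80.2] yaw -10.761908402854472
```

View pics/w8.png

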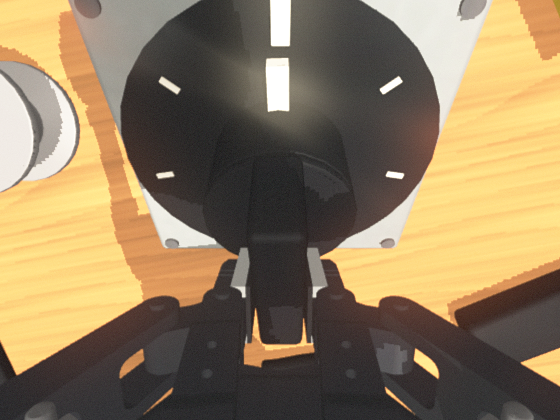

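The nose is at (277,85) and the mark at (281,20), so it is nearly in line. I'm measuring the remainder.

Run:
```python
from fin import *
s=manip.get_state();im=cv2.imread("pics/w8.png")
g=im.min(2)
for y0,y1 in((2,40),(64,106)):
    for y in range(y0,y1,12):
        x=np.where(g[y,250:310]>120)[0];print(y,250+x.min(),250+x.max(),250+x.mean())
v,e=refine(s,[[473,7],[388,243],[172,243],[87,6]],[0,1,2,3],[[281,10]]);print(v,e)
R,o=iso(*v);c=cam("wrist",s);print(proj(c,np.array([[.064,0,0],[.075,0,0],[.05,0,.011],[.058,0,.011],[0.045,0,.011]])@R.T+o))
print(fit2(im,s,R,o,(255,48,300,122),130,np.arange(-3,16,1.),np.arange(-8,8,.5)))
```

```text
2 270 290 280.0
14 270 290 280.0
26 270 290 280.0
38 271 289 280.0
64 266 288 277.0
76 265 289 277.0
88 266 289 277.5
100 267 289 278.0
[ 0.58903986  0.06490226 -0.18796081] [-1.9 -3.  -1.1 -1.6  0.3 -1.8  2.9 -2.3 -0.6  6.5]
[[280.34288539  42.79537541]
 [280.44301704  16.4665366 ]
 [280.28903302  83.67689578]
 [280.35775673  66.59174483]
 [280.24850866  93.75150997]]
[(np.float64(0.92), np.float64(1.0), np.float64(1.5)), (np.float64(0.905), np.float64(2.0), np.float64(1.5)), (np.float64(0.904), np.float64(1.0), np.float64(2.0)), (np.float64(0.9), np.float64(1.0), np.float64(1.0)), (np.float64(0.898), np.float64(0.0), np.float64(1.5))]
```

About 1.5° short. I'll turn a little more, then let go and back off.

Request:
move_arm([
  [[0,0,0,0.008,1],[0,0,0,0.015,1],[0,0,0,0.015,1],[0,0,0,0.015,1],[0,0,0,0.015,0],[0,0,0,0.015,-0.5],[0,0,0,0.015,-0.5],[0,0,-0.05,0.015,-0.5],[0,0,-0.1,0.015,-0.5],[0,0,-0.11,0.015,-0.5],[0,0,-0.11,0.015,-0.5]],
])

```text
clock: 8.0
position: [0.5522, 0.0718, 0.2646]
ee_rot: [-0.0, 0.994, -0.11, 0.002]
contact_force: [0.0, -0.7, -1.4]
width: 0.0639
gripper_force: 0.0
```

```bash
python3 st.py pics/w9.png
```

```text
t 8.0 w 0.06386061244436331 gf 0.0 F [ 0.  -0.7 -1.4] M [ 0.03 -0.02 -0.03] Faxis [-0.5 -0.7 -1.3] TCPiso [ 45.   -0.9 153.7] yaw -12.605274203550639
```

View pics/w9.png

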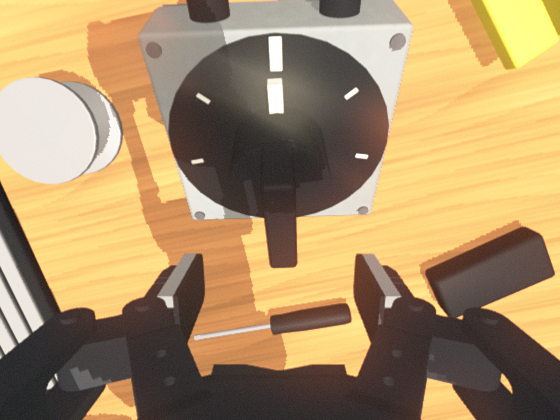

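The nose is at (275,96), the mark at (276,54), and the screws at (153,50), (398,41), (200,215) and (363,211). Final angle and height check:

Run:
```python
from fin import *
s=manip.get_state();im=cv2.imread("pics/w9.png")
v,e=refine(s,[[398,41],[363,211],[200,215],[153,50]],[0,1,2,3],[[276,54]]);print(v,e)
R,o=iso(*v)
for t in(110,140):print(fit2(im,s,R,o,(255,74,298,125),t,np.arange(-3,16,1.),np.arange(-8,8,.5)))
```

```text
[ 0.58611571  0.0650301  -0.18775982] [ 0.2  0.6 -0.  -0.9 -0.3  0.1  0.4  0.3 -0.4 -0.5]
[(np.float64(0.85), np.float64(0.0), np.float64(1.5)), (np.float64(0.845), np.float64(0.0), np.float64(2.0)), (np.float64(0.844), np.float64(-1.0), np.float64(1.5)), (np.float64(0.844), np.float64(-2.0), np.float64(2.0)), (np.float64(0.843), np.float64(-1.0), np.float64(2.0))]
[(np.float64(0.914), np.float64(-1.0), np.float64(1.5)), (np.float64(0.91), np.float64(0.0), np.float64(1.5)), (np.float64(0.91), np.float64(-1.0), np.float64(2.0)), (np.float64(0.904), np.float64(-2.0), np.float64(2.0)), (np.float64(0.902), np.float64(0.0), np.float64(2.0))]
```

The handle is seated at 0 mm lift. The pointer is within about 1.5° of the mark (about 1.5 mm at its tip, against an 8 mm wide mark), and the gripper is clear. I'm handing in.

```bash
python3 -c "
from rig import manip
print(manip.sign_off())"
```

```text
the job is handed in; nothing more can be done
None
```

I felt the handle drop fully home on the box's face, turned it until its pointer stood at the long white mark (within about 1.5° by camera), and let go; I touched nothing else on the desk, and the job is handed in at about 8 s.

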